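Unlock and open the access panel of the wide enclosure

ROBOT

A 6-joint arm with a two-finger parallel gripper is mounted at the origin on a cart in front of the work surface, level with it; the furniture and walls round the work are solid. World frame = base frame: x ahead of the robot, y to its left, z up, the work surface at z = 0. Lengths are in m, angles in rad, forces in N, time in s.
With the tool pointing down it reaches from about 0.3 to 0.875 m from the base axis. Payload 6.4 kg.
Tool frame: the origin (TCP) lies between the finger pads; the fingertips stand 14 mm ahead of it and the grasp point (between the pads) lies 5 mm behind it (ctrl.finger_overhang is the z of the fingertips in the tool frame, in m); z points along the fingers, y is the line along which they close (so a half turn about z gives the same grasp; the last joint's range is limited). The gripper opens to 85 mm and grips with 20 to 120 N. Pads are 22 mm wide; open, the fingers measure 114 mm over their backs; the gripper's body (76 mm by 85 mm) begins 54 mm behind the grasp point. The pads swing forward as they close: fully open they stand 13 mm farther back than shut.
Start: joints at [1.065, 0.181, 1.607, -0, 1.354, -0.206], TCP at [0.17, 0.549, 0.245] pointing down, gripper open.
Joint ranges: [-2.99, 2.99], [-0.89, 2.07], [0.3, 2.58], [-1.14, 4.28], [0, 2.63], [-3.12, 3.12]. Speed limits (rad/s): [2.57, 2.57, 3.01, 3.14, 3.14, 3.14].

INTERFACE

Orientations are given as a 3x3 rotation matrix whose columns are the frame's x, y, z axes.
In Python, from cell import ctrl gives the robot as it stands.
- The arm moves only by the tool send_rows, never from a script. Its argument "rows" is a list of rows, each a list of 3 entries, a list of its own where there are three numbers: the opening, from 0 (shut) to 1 (fully open), then the shift along the tool's x, y, z in cm, then the turn, a rotation vector about the tool's x, y, z in degrees. In form: [[hand, [tx, ty, tz], [rx, ry, rz]], ...]. A call has 1 to 20 rows; each row is the pose to reach, as a shift and turn from the pose commanded when the call began, along the tool's axes at that moment; what a row does not reach only later rows make up. A row lasts 1/10 s, in which the tool goes at most 50 mm and 8.59 degrees, less where a joint would pass 70% of its speed; a pose out of reach is approached as far as the arm can. A call with a gripper value outside its range is refused whole. The fingers move at their own pace and stop on an object; "force" is the grip in N (left out, the last holds). Time passes only in rows, so rows that repeat a pose let the fingers close. It gives the time, the measured TCP pose, the force, the opening and the grip force at its end, in the units of the state.
- ctrl.sense(): the state, without advancing time (a new reading comes with each control period).
- ctrl.capture(name): name is "scene" or "side" or "wrist"; returns (picture, depth): 420x560x3 uint8, red, green, blue; 420x560 float32, m along the optical axis (not along the pixel's ray), 0 where there is no reading.
- ctrl.get_calibration(name): a dict with "fx", "fy", "cx", "cy" (pixels), "k1" (the pictures are not rectified: a ray, as slopes to the right and down, at radius r is drawn at 1 + k1 r^2 times it, then the intrinsics apply), "R" (3x3) and "t" (3): a world point X has camera coordinates R X + t; the wrist camera has in their place "tool_from_camera" (4x4, takes a point from camera to tool coordinates, whose origin is the TCP and whose axes are the flange's). Camera axes: x right, y down, z forward; pixel columns grow to the right and rows downward; lengths in m; the calibration is good to about 2 mm. A picture is of the moment at which its call begins: read the wrist's pose just before it. get_calibration takes no time and is no camera call.
- ctrl.finish_job(): hands the job in; it is judged then, once.
Trained networks look in the newest picture that a camera, given by its name, has taken for a name from the list of things; names that differ only in an ending like _2 or _b are one class to them, and where a whole thing is asked for, a point or a joint stands for the part that bears it (a point fixed in the world has none). Each returns a list of dicts, best first, with "confidence" (0 to 1); they miss things now and then, are a little off and sometimes report something else, mostly with a low value. They report only what shows in the picture. A call takes as long as a camera call.
- ctrl.spot_in(target, camera): "bbox" ([left, top, right, bottom] in pixels, round what is visible of it).
- ctrl.place_of(target, camera): "point" ([column, row] in pixels: a listed point, or the origin of a listed thing).
The state is a dict: "clock": time; "q": joint angles; "dq": joint speeds; "joint_torque": joint torques, N m; "tool_pos": TCP position; "tcp_rot": TCP orientation; "force": force on the tool from outside, world axes, zero at the start; "ft_torque": the same for the moment, N m; "grip_width": opening from 0.0 (shut) to 1.0 (fully open); "finger_force": force on a finger pad.
Only numpy, scipy, OpenCV 4.12 (cv2) and the standard library are available. Lean on these libraries where they do the work, as an engineer would, in place of code of your own. Each camera call takes 0.05 s, during which the arm holds its last target. There are 200 camera calls.

TASK

Two grey electrical enclosures lie on their backs on the bench, each with a key standing in the cam lock of its access panel. On the wider one, turn the key a quarter-turn clockwise until it stops, then lift the panel by its bar handle and swing it up until it stands about upright, open by itself. Do not turn the key of the narrower enclosure.

Things in the scene. Friction and masses are not known exactly. Their poses are not given: they have to be found in the camera images.
- wide_case: The enclosure to open: grey steel box 220 mm wide (its y) x 120 deep (x) x 70 high, fixed to the bench, with a flat grey 5 mm panel of 220 x 120 mm on top (outer face z = 75 mm). Origin: centre of its underside; z up, -x side is the front, towards the robot. The other points below, in mm, are in this frame, panel shut.
- wide_key (a joint): Turn of its steel key, rad, 0 to 1.571, clockwise from above; light friction, stays put. Upright lock axis at x = -32, y = +52. Flat wing 42 long, 10 thick, z = 89 to 113, stays in the lock. At 0 the wing runs along x (starts up to 0.15) and a cam under the panel hooks the front rim: it cannot lift. At 1.571 the wing runs along y, panel free.
- wide_panel (a joint): Opening of its panel, rad: 0 shut, 1.571 upright, 1.75 stop. Hinge along y at x = +60, z = 70 (far rim); the front edge rises and swings away from the robot. Stiff: stays at any angle, lifts with about 5 N. Dark round bar handle, 10 thick, 66 long along y, middle at x = -44, y = -50, z = 110, 30 clear of the panel, on a post at each end.
- narrow_key (a joint): Turn of the key of the other, narrower enclosure (160 mm wide, 120 deep, 70 high, otherwise alike), rad, 0 as found, growing clockwise from above. To be left alone; tweezers lie on its panel. The two enclosures lie side by side, either one on the left, 0.24 m or more apart between centres.

How it is judged:
By the outcome, as a careful person would: the job done as asked, in the order asked, and still so for the second after the job is handed in, with the robot touching nothing.
It also fails if it takes over 43 s, if anything falls off the work surface, if the arm or the gripper's body presses on something with over 40 N, if the wrist force passes 120 N, or if a joint passes its speed limit or range.

## Working session

There is one attempt and no reset: what is moved stays moved. The work goes in short steps, Python scripts to look and compute and a tool call to move; the robot and the scene stay as the last step left them, time stands still between calls to the robot, and variables do not carry over. Pictures are saved under pics/ and viewed, at most 10 in all, crops included, and the job is handed in when it is done.

Besides the shell and the picture viewer there is one more tool, called after ">>>" by a JSON object that holds its "name" and its "arguments". send_rows: Moves the arm, as the interface text tells. Its arguments: {"type":"object","properties":{"rows":{"type":"array"},"force":{"type":"number"}},"required":["rows"]}

```bash
mkdir -p pics; ls; cat > h.py <<'E'
import numpy as np, cv2
from cell import ctrl
def K(c): return np.array([[c['fx'],0,c['cx']],[0,c['fy'],c['cy']],[0,0,1.]])
def pose(name):
    c=ctrl.get_calibration(name)
    if name=='wrist':
        s=ctrl.sense(); T=np.eye(4); T[:3,:3]=s['tcp_rot']; T[:3,3]=s['tool_pos']
        return c, T@np.array(c['tool_from_camera'])
    T=np.eye(4); T[:3,:3]=c['R']; T[:3,3]=c['t']; return c, np.linalg.inv(T)
def ray(c,p):
    u=cv2.undistortPoints(np.array(p,float).reshape(-1,1,2),K(c),np.array([c['k1'],0,0,0.]))[:,0]
    return np.c_[u,np.ones(len(u))]
def at_z(c,T,p,z):
    r=ray(c,p)@T[:3,:3].T; o=T[:3,3]; return o+r*((z-o[2])/r[:,2])[:,None]
def cloud(c,T,d):
    v,u=np.mgrid[:d.shape[0],:d.shape[1]]
    r=ray(c,np.c_[u.ravel(),v.ravel()])*d.reshape(-1,1)
    return (r@T[:3,:3].T+T[:3,3]).reshape(*d.shape,3)
def save(n,im): cv2.imwrite('pics/'+n,im[:,:,::-1])
E
python3 - <<'E'
from h import *
np.set_printoptions(precision=3,suppress=True)
print(ctrl.sense())
im0=None
for cam in ['scene','side']:
    c,T=pose(cam); im,d=ctrl.capture(cam); save(cam+'0.png',im)
    P=cloud(c,T,d)
    print(cam,T[:3,3],T[:3,2])
    for t in ['wide_case','wide_key','wide_panel','narrow_key']:
        for r in ctrl.place_of(t,cam)[:2]:
            u,v=[int(round(x)) for x in r['point']]; print(t,r, P[v,u] if 0<=v<420 and 0<=u<560 else '')
E
```

```text
pics
{'clock': 0.0, 'q': array([ 1.065,  0.182,  1.608, -0.   ,  1.354, -0.206]), 'dq': array([ 0.001, -0.001,  0.002,  0.001,  0.002,  0.   ]), 'joint_torque': array([  0.003, -44.487, -35.134,   0.   ,   0.009,   0.   ]), 'tool_pos': array([0.17 , 0.549, 0.244]), 'tcp_rot': array([[-0.955,  0.295, -0.001],
       [ 0.295,  0.955, -0.002],
       [ 0.   , -0.002, -1.   ]]), 'force': array([ 0.4  ,  0.258, -0.101]), 'ft_torque': array([-0.002, -0.069, -0.019]), 'finger_force': 0.0, 'grip_width': 0.9976690968161926}
scene [ 0.078 -0.475  0.644] [ 0.495  0.565 -0.66 ]
wide_case {'point': [340.4, 294.3], 'confidence': 0.78} [ 0.424 -0.223  0.077]Traceback (most recent call last):
  File "<stdin>", line 10, in <module>
ValueError: it knows: wide_case
```

```bash
python3 -c "
import cv2,numpy as np
a=cv2.imread('pics/scene0.png')
cv2.imwrite('pics/a.png',a)"
```

```text
(no output)
```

View pics/scene0.png

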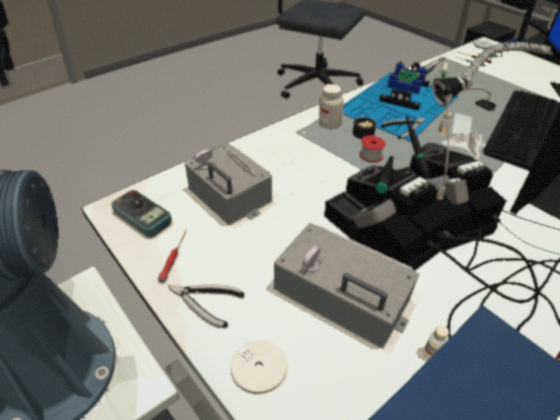

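The scene shows the wide enclosure (key at 312,258, handle at 362,290) on the robot's right. The narrow one, with tweezers on it, is at about (228,180). Next I measure the wide panel rectangle.

```bash
cat > m.py <<'E'
from h import *
np.set_printoptions(precision=4,suppress=True)
def rect(P,z0,z1,c,r):
    m=(P[...,2]>z0)&(P[...,2]<z1)&(np.hypot(P[...,0]-c[0],P[...,1]-c[1])<r)
    return P[m],m
E
python3 - <<'E'
from m import *
for cam in ['scene','side']:
    c,T=pose(cam); im,d=ctrl.capture(cam); save(cam+'1.png',im); P=cloud(c,T,d)
    r=ctrl.spot_in('wide_case',cam); print(cam,T[:3,3],T[:3,2],r[:2])
    Q,m=rect(P,.066,.082,(.424,-.223),.16)
    print(len(Q),np.median(Q,0) if len(Q) else '')
    if len(Q)>50:
        mm=cv2.morphologyEx(m.astype(np.uint8),cv2.MORPH_OPEN,np.ones((3,3))); Q=P[mm>0]
        print(cv2.minAreaRect((Q[:,:2]*1000).astype(np.float32)))
    K_,_=rect(P,.092,.118,(.424,-.223),.16)
    if len(K_):
        _,l,ct=cv2.kmeans((K_*1000).astype(np.float32),2,None,(3,50,.1),5,0); print(ct,np.bincount(l[:,0]))
    Q,_=rect(P,.03,.5,(.56,-.22),.2); Q=Q[(Q[:,0]>.5)]; print('behind',len(Q),Q.min(0) if len(Q) else '',Q.max(0) if len(Q) else '')
E
```

```text
scene [ 0.078  -0.4746  0.6437] [ 0.4952  0.5653 -0.6597] [{'bbox': [273.7, 222.1, 418.0, 349.9], 'confidence': 0.58}, {'bbox': [302.6, 245.8, 320.6, 269.1], 'confidence': 0.27}]
7075 [ 0.4738 -0.2001  0.0749]
((502.3936767578125, -215.90386962890625), (165.00872802734375, 283.1705017089844), 16.02956199645996)
[[ 461.4256 -244.4682  108.1123]
 [ 424.8305 -152.4419  106.6482]] [462 185]
behind 12079 [ 0.5    -0.4117  0.03  ] [ 0.7597 -0.0255  0.2396]
side [0.4088 0.8671 0.4174] [ 0.0998 -0.923  -0.3715] [{'bbox': [266.8, 144.9, 340.6, 219.8], 'confidence': 0.81}]
1671 [ 0.4739 -0.1551  0.0755]
((492.94140625, -182.27886962890625), (161.50570678710938, 224.8944091796875), 16.909013748168945)
[[ 453.2286 -239.2165  106.1394]
 [ 427.238  -145.4402  103.6684]] [108 174]
behind 4422 [ 0.5001 -0.4111  0.03  ] [ 0.7599 -0.0225  0.2391]
```

View pics/side1.png

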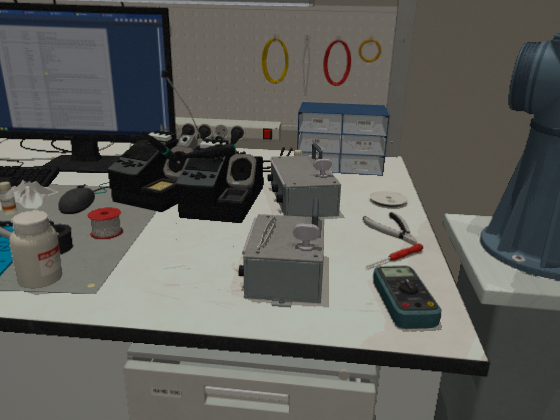

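The side view shows the wide enclosure at the far end (300,185), with a black charger behind it, to the left in this view. I'll fit the panel exactly and check the obstacles behind it.

```bash
python3 - <<'E'
from m import *
from scipy.optimize import minimize
for cam in ['scene']:
    c,T=pose(cam); im,d=ctrl.capture(cam); P=cloud(c,T,d)
    m=(abs(P[...,2]-.075)<.004)&(np.hypot(P[...,0]-.48,P[...,1]+.18)<.18)
    m=cv2.erode(m.astype(np.uint8),np.ones((2,2)))
    Q=P[m>0][:,:2]*1000
    best=None
    def cost(p):
        a=p[2]; e=np.array([[np.cos(a),np.sin(a)],[-np.sin(a),np.cos(a)]]); q=(Q-p[:2])@e.T
        o=np.maximum(abs(q)-[60,110],0); i=np.minimum(60-abs(q[:,0]),110-abs(q[:,1]))
        return -np.mean(np.tanh(np.clip(i,-15,8)/4))
    for a in np.radians(range(10,40,5)):
        for dx in(-20,0,20):
            r=minimize(cost,[480+dx,-185,a],method='Nelder-Mead',options=dict(initial_simplex=[[480+dx,-185,a],[500+dx,-185,a],[480+dx,-165,a],[480+dx,-185,a+.15]]))
            if best is None or r.fun<best.fun: best=r
    x,y,a=best.x; print(best.x,np.degrees(a),best.fun)
    R=np.array([[np.cos(a),-np.sin(a)],[np.sin(a),np.cos(a)]])
    for n,p in [('key',(-32,52)),('handle',(-44,-50)),('handleopen',(100,-50))]: print(n,[x,y]+R@p)
    L=(P[...,:2]*1000-[x,y])@R
    k=(P[...,2]>.092)&(P[...,2]<.12)&(abs(L[...,0])<60)&(abs(L[...,1])<110)
    for s in (1,-1):
        kk=k&(L[...,1]*s>0); q=L[kk]; u,sv,vt=np.linalg.svd(q-q.mean(0),full_matrices=False); print(s,len(q),q.mean(0),q.min(0),q.max(0),vt[0])
    for z in (60,100,140,180,220):
        b=(P[...,2]*1000>z)&(P[...,2]<.6)&(L[...,0]>65)&(L[...,0]<220)&(abs(L[...,1])<130)
        q=L[b]; print(z,len(q), q.min(0) if len(q) else '',q.max(0) if len(q) else '')
E
```

```text
[ 472.6801 -193.5431    0.2811] 16.108525688262 -0.8602071260994435
key [ 427.5087 -152.4633]
handle [ 444.2805 -253.7881]
handleopen [ 582.6268 -213.8342]
1 183 [-34.6395  52.7278] [-51.2717  49.2818] [-12.8352  59.0769] [-0.9972  0.0742]
-1 396 [-45.1427 -47.597 ] [-49.4554 -84.5245] [-38.0295  -8.9993] [-0.0008 -1.    ]
60 5811 [  65.037  -129.9546] [219.9998 112.7925]
100 1969 [104.3697 -63.5955] [219.9812  72.2763]
140 206 [159.0053 -51.4036] [218.6423  38.5252]
180 0  
220 0
```

Panel fit: centre (473,-194) mm, yaw 16.1°. The key and handle fall within 3 mm of where they should be, with the wing at about 0.07 rad. Moving above the key.

>>> {"name": "send_rows", "arguments": {"rows": [[0.6,[-4,-5.3,0],[0,0,-3]],[0.6,[-8,-10.6,0],[0,0,-6]],[0.6,[-12,-15.9,0],[0,0,-9]],[0.6,[-16,-21,0],[0,0,-12]],[0.6,[-20,-26.3,0.5],[0,0,-15]],[0.6,[-24,-31.6,0.5],[0,0,-18]],[0.6,[-28,-36.9,1],[0,0,-21]],[0.6,[-32,-42,1],[0,0,-24]],[0.6,[-36,-47.3,1.5],[0,0,-26]],[0.6,[-40,-52.6,2],[0,0,-28]],[0.6,[-45.3,-59.4,2],[0,0,-29]],[0.6,[-45.3,-59.4,2],[0,0,-29]],[0.6,[-45.3,-59.4,2],[0,0,-29]],[0.6,[-45.3,-59.4,2],[0,0,-29]],[0.6,[-45.3,-59.4,2],[0,0,-29]],[0.6,[-45.3,-59.4,2],[0,0,-29]],[0.6,[-45.3,-59.4,2],[0,0,-29]],[0.6,[-45.3,-59.4,2],[0,0,-29]]]}}

```text
clock: 2.15
tool_pos: [0.4268, -0.151, 0.2251]
tcp_rot: [[-0.979, -0.205, -0.001], [-0.205, 0.979, 0.001], [0.0, 0.001, -1.0]]
force: [-0.4, 0.4, 0.5]
grip_width: 0.597
finger_force: 0.0
```

```bash
cat > w.py <<'E'
from m import *
import sys
s=ctrl.sense(); print(s['clock'],s['q'],s['tool_pos'],s['tcp_rot'],s['force'])
c,T=pose('wrist'); im,d=ctrl.capture('wrist'); save(sys.argv[1],im); P=cloud(c,T,d)
m=(P[...,2]>.094)&(P[...,2]<.118)&(d>0)&(np.hypot(P[...,0]-.4275,P[...,1]+.1525)<.04)
q=P[m][:,:2]*1000; print(len(q)); 
if len(q)>30:
    r=cv2.minAreaRect(q.astype(np.float32)); u,sv,vt=np.linalg.svd(q-q.mean(0),full_matrices=False)
    print('key',r,q.mean(0),np.degrees(np.arctan2(vt[0,1],vt[0,0])),P[m][:,2].max())
m=(P[...,2]>.094)&(P[...,2]<.122)&(d>0)&(np.hypot(P[...,0]-.4445,P[...,1]+.252)<.05)
q=P[m][:,:2]*1000; print(len(q)); 
if len(q)>30: print('handle',cv2.minAreaRect(q.astype(np.float32)),P[m][:,2].max())
E
python3 w.py w1.png
```

```text
2.15 [-0.6036 -0.081   1.923   0.0003  1.3005 -2.3812] [ 0.4268 -0.151   0.2251] [[-0.9787 -0.2053 -0.0005]
 [-0.2053  0.9787  0.0007]
 [ 0.0004  0.0008 -1.    ]] [-0.4023  0.4226  0.4779]
521
key ((427.0965576171875, -149.31356811523438), (40.470703125, 9.96448040008545), 13.954224586486816) [ 424.597  -149.9539] 14.003025112474129 0.11533379647809605
1089
handle ((443.9720153808594, -250.0677947998047), (10.343046188354492, 74.98304748535156), 16.027158737182617) 0.11749096255611016
```

View pics/w1.png

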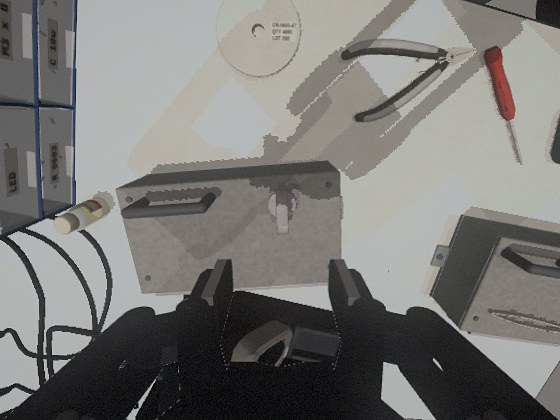

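The wrist view shows the key at (282,215) and the handle at (170,205). Measured key: (427,-149.5) mm at 14°, already aligned with the gripper. Descending and gripping.

>>> {"name": "send_rows", "arguments": {"rows": [[0.6,[0,0.1,3],[0,0,1]],[0.6,[0,0.1,6],[0,0,1]],[0.6,[0,0.1,9],[0,0,1]],[0.6,[0,0.1,11],[0,0,0]],[0.6,[0,0.1,12],[0,0,0]],[0.6,[0,0.1,12.7],[0,0,0]],[0.6,[0,0.1,12.7],[0,0,0]],[0.6,[0,0.1,12.7],[0,0,0]],[0,[0,0.1,12.7],[0,0,0]],[0,[0,0.1,12.7],[0,0,0]],[0,[0,0.1,12.7],[0,0,0]],[0,[0,0.1,12.7],[0,0,0]],[0,[0,0.1,12.7],[0,0,0]],[0,[0,0.1,12.7],[0,0,0]],[0,[0,0.1,12.7],[0,0,0]]], "force": 40}}

```text
clock: 3.7
tool_pos: [0.4271, -0.1498, 0.0989]
tcp_rot: [[-0.979, -0.205, 0.0], [-0.205, 0.979, 0.002], [-0.001, 0.002, -1.0]]
force: [-1.0, 7.9, 7.7]
grip_width: 0.108
finger_force: 40.0
```

>>> {"name": "send_rows", "arguments": {"rows": [[0,[0,0,0],[0,0,6]],[0,[0,0,0],[0,0,12]],[0,[0,0,0],[0,0,18]],[0,[0,0,0],[0,0,24]],[0,[0,0,0],[0,0,30]],[0,[0,0,0],[0,0,36]],[0,[0,0,0],[0,0,42]],[0,[0,0,0],[0,0,48]],[0,[0,0,0],[0,0,54]],[0,[0,0,0],[0,0,60]],[0,[0,0,0],[0,0,66]],[0,[0,0,0],[0,0,72]],[0,[0,0,0],[0,0,77]],[0,[0,0,0],[0,0,81]],[0,[0,0,0],[0,0,84]],[0,[0,0,0],[0,0,86]],[0,[0,0,0],[0,0,87]],[0,[0,0,0],[0,0,87]]]}}

```text
clock: 5.5
tool_pos: [0.4273, -0.1493, 0.0989]
tcp_rot: [[-0.256, 0.967, 0.0], [0.967, 0.256, 0.003], [0.003, 0.001, -1.0]]
force: [0.4, 9.5, 7.4]
grip_width: 0.112
finger_force: 42.1
```

```bash
python3 -c "
from m import *
s=ctrl.sense();print(s['tool_pos'],s['force'],s['ft_torque'],s['tcp_rot'],s['q'])"
```

```text
[ 0.4273 -0.1493  0.0989] [0.3625 9.5457 7.4416] [ 1.5251 -0.0211  0.4246] [[-0.256   0.9667  0.0004]
 [ 0.9667  0.256   0.0028]
 [ 0.0027  0.0011 -1.    ]] [-0.6013  0.106   2.0238  0.003   1.0131 -0.8618]
```

>>> {"name": "send_rows", "arguments": {"rows": [[0,[0,0,0],[0,0,2]],[0,[0,0,0],[0,0,4]],[0,[0,0,0],[0,0,4]],[0,[0,0,0],[0,0,4]]]}}

```text
clock: 5.9
tool_pos: [0.4273, -0.1493, 0.099]
tcp_rot: [[-0.191, 0.982, 0.0], [0.982, 0.191, 0.002], [0.002, 0.001, -1.0]]
force: [0.8, 10.0, 7.8]
grip_width: 0.111
finger_force: 66.5
```

```bash
python3 -c "
from m import *
s=ctrl.sense();print(s['tool_pos'],s['force'],s['ft_torque'],s['tcp_rot'][:,1])"
```

```text
[ 0.4273 -0.1493  0.099 ] [0.7676 9.9852 7.8151] [ 1.5943 -0.1214  1.327 ] [0.9816 0.1908 0.0007]
```

The torque rose from 0.4 to 1.3 Nm with no further key motion, so the key is at its stop. Releasing, rising and moving above the handle.

>>> {"name": "send_rows", "arguments": {"rows": [[0.4,[0,0,0],[0,0,0]],[0.4,[0,0,0],[0,0,0]],[0.4,[0,0,0],[0,0,0]],[0.4,[0,0,0],[0,0,0]],[0.4,[0,0,-2],[0,0,0]],[0.4,[0,0,-5],[0,0,0]],[0.4,[0,0,-9],[0,0,-2]],[0.4,[-2,0,-12],[0,0,-4]],[0.4,[-6,-0.1,-12],[0,0,-5]],[0.4,[-10.2,-0.3,-12],[0,0,-5]],[0.4,[-10.2,-0.3,-12],[0,0,-5]],[0.4,[-10.2,-0.3,-12],[0,0,-5]],[0.4,[-10.2,-0.3,-12],[0,0,-5]]], "force": 40}}

```text
clock: 7.2
tool_pos: [0.4427, -0.2508, 0.2177]
tcp_rot: [[-0.273, 0.962, -0.001], [0.962, 0.273, 0.001], [0.001, -0.001, -1.0]]
force: [-0.2, 0.2, 0.6]
grip_width: 0.403
finger_force: 0.0
```

```bash
python3 w.py w2.png
```

```text
7.2 [-0.7492  0.0604  1.7985  0.0002  1.2843 -1.0254] [ 0.4427 -0.2508  0.2177] [[-0.2727  0.9621 -0.001 ]
 [ 0.9621  0.2727  0.0012]
 [ 0.0014 -0.0006 -1.    ]] [-0.2007  0.1931  0.6195]
820
key ((427.98651123046875, -148.80462646484375), (10.160852432250977, 41.09937286376953), 15.981315612792969) [ 427.7662 -149.473 ] -73.61876988366693 0.1157964102293392
1032
handle ((444.7423095703125, -250.08558654785156), (9.64340591430664, 75.21469116210938), 15.720048904418945) 0.1176596369824092
```

View pics/w2.png

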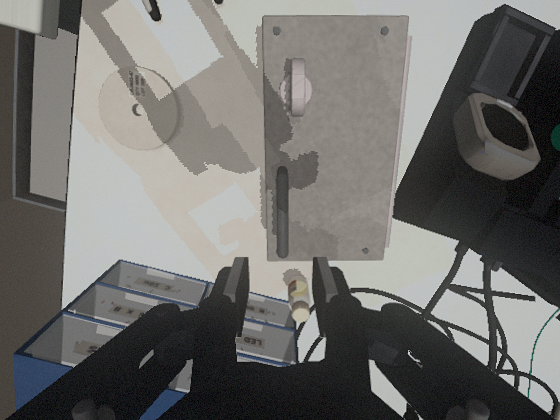

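The key is now at exactly 90° in the case frame. The wrist view shows the bar handle centred at (282,210) and a drawer cabinet at lower left. Quick clearance check before descending.

```bash
python3 - <<'E'
from m import *
c,T=pose('wrist'); print(np.array(c['tool_from_camera'])[:3,3]); im,d=ctrl.capture('wrist'); P=cloud(c,T,d)
cab=P[260:420,:200]; dd=d[260:420,:200]; q=cab[(dd>.0)&(cab[...,2]>.03)&(cab[...,2]<.2)&(cab[...,1]<-.3)]; print(len(q),q.min(0),q.max(0),np.percentile(q[:,2],95))
c,T=pose('side'); im,d=ctrl.capture('side'); P=cloud(c,T,d)
q=P[100:175,298:390].reshape(-1,3); q=q[(q[:,2]>.03)&(q[:,1]>-.6)]; print(np.percentile(q,[2,50,98],axis=0))
E
```

```text
[ 0.0795  0.0004 -0.1294]
10167 [ 0.1214 -0.7108  0.03  ] [ 0.4063 -0.3924  0.1689] 0.16760583455531858
[[ 0.2561 -0.591   0.0357]
 [ 0.3891 -0.4034  0.1146]
 [ 0.4999 -0.1494  0.2119]]
```

>>> {"name": "send_rows", "arguments": {"rows": [[0.4,[0,0.2,3],[0,0,0]],[0.4,[0,0.2,6],[0,0,0]],[0.4,[0,0.2,8],[0,0,0]],[0.4,[0,0.2,10],[0,0,0]],[0.4,[0,0.2,11.2],[0,0,0]],[0.4,[0,0.2,11.2],[0,0,0]],[0.4,[0,0.2,11.2],[0,0,0]],[0,[0,0.2,11.2],[0,0,0]],[0,[0,0.2,11.2],[0,0,0]],[0,[0,0.2,11.2],[0,0,0]],[0,[0,0.2,11.2],[0,0,0]],[0,[0,0.2,11.2],[0,0,0]],[0,[0,0.2,11.2],[0,0,0]]], "force": 30}}

```text
clock: 8.65
tool_pos: [0.4447, -0.252, 0.1075]
tcp_rot: [[-0.273, 0.962, -0.001], [0.962, 0.273, -0.002], [-0.001, -0.001, -1.0]]
force: [-5.0, -1.1, 4.4]
grip_width: 0.103
finger_force: 29.3
```

```bash
python3 -c "
import numpy as np
for t in range(0,96,5):
  a=np.radians(t);print(t,round(float(-104*np.cos(a)+40*np.sin(a)+104)/10,1),round(-float(104*np.sin(a)+40*np.cos(a)-40)/10,1))"
```

```text
0 0.0 -0.0
5 0.4 -0.9
10 0.9 -1.7
15 1.4 -2.6
20 2.0 -3.3
25 2.7 -4.0
30 3.4 -4.7
35 4.2 -5.2
40 5.0 -5.7
45 5.9 -6.2
50 6.8 -6.5
55 7.7 -6.8
60 8.7 -7.0
65 9.6 -7.1
70 10.6 -7.1
75 11.6 -7.1
80 12.5 -6.9
85 13.5 -6.7
90 14.4 -6.4
95 15.3 -6.0
```

>>> {"name": "send_rows", "arguments": {"rows": [[0,[0,0.2,-0.45],[0,0,0]],[0,[0,0.4,-0.9],[0,0,0]],[0,[0,0.6,-1.3],[0,0,0]],[0,[0,0.9,-1.7],[0,0,0]],[0,[0,1.1,-2.2],[0,0,0]],[0,[0,1.4,-2.6],[0,0,0]],[0,[0,1.7,-3],[0,0,0]],[0,[0,2,-3.3],[0,0,0]],[0,[0,2,-3.3],[0,0,0]]]}}

```text
clock: 9.55
tool_pos: [0.4624, -0.2469, 0.1401]
tcp_rot: [[-0.273, 0.962, -0.005], [0.962, 0.273, -0.002], [-0.001, -0.005, -1.0]]
force: [-11.7, -3.7, 5.3]
grip_width: 0.102
finger_force: 30.0
```

```bash
python3 - <<'E'
from m import *
c,T=pose('scene'); im,d=ctrl.capture('scene'); save('s2.png',im)
E
```

```text
(no output)
```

View pics/s2.png

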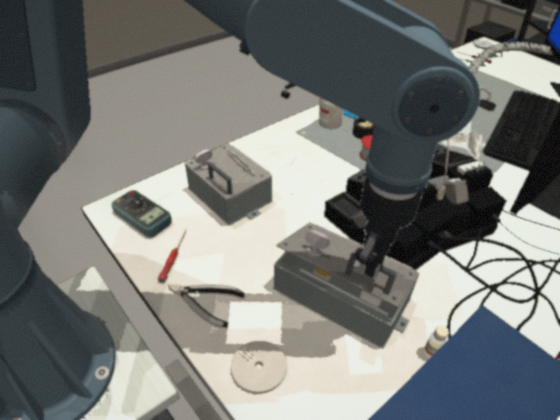

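The panel is up about 20° with the bar in the fingers near (370,260). Continuing the arc.

>>> {"name": "send_rows", "arguments": {"rows": [[0,[0,0.3,-0.4],[0,0,0]],[0,[0,0.7,-0.7],[0,0,0]],[0,[0,1.0,-1.1],[0,0,0]],[0,[0,1.4,-1.4],[0,0,0]],[0,[0,1.8,-1.7],[0,0,0]],[0,[0,2.2,-1.9],[0,0,0]],[0,[0,2.6,-2.2],[0,0,0]],[0,[0,3.0,-2.4],[0,0,0]],[0,[0,3.9,-2.9],[0,0,0]],[0,[0,4.8,-3.2],[0,0,0]],[0,[0,5.7,-3.5],[0,0,0]],[0,[0,6.7,-3.7],[0,0,0]],[0,[0,6.7,-3.7],[0,0,0]]]}}

```text
clock: 10.9
tool_pos: [0.5296, -0.2277, 0.1788]
tcp_rot: [[-0.273, 0.962, 0.001], [0.962, 0.273, -0.002], [-0.002, 0.001, -1.0]]
force: [-2.9, 1.7, 9.4]
grip_width: 0.107
finger_force: 30.9
```

>>> {"name": "send_rows", "arguments": {"rows": [[0,[0,0.5,-0.1],[0,0,0]],[0,[0,0.9,-0.1],[0,0,0]],[0,[0,1.4,-0.1],[0,0,0]],[0,[0,1.9,-0.1],[0,0,0]],[0,[0,2.9,-0.1],[0,0,0]],[0,[0,3.8,0.1],[0,0,0]],[0,[0,4.8,0.3],[0,0,0]],[0,[0,5.7,0.6],[0,0,0]],[0,[0,6.0,0.7],[0,0,0]],[0,[0,6.0,0.7],[0,0,0]],[0,[0,6.0,0.7],[0,0,0]]]}}

```text
clock: 12.0
tool_pos: [0.5876, -0.2111, 0.1701]
tcp_rot: [[-0.273, 0.962, 0.003], [0.962, 0.273, -0.001], [-0.001, 0.002, -1.0]]
force: [3.5, 0.2, 2.4]
grip_width: 0.1
finger_force: 30.7
```

```bash
python3 - <<'E'
from m import *
c,T=pose('side'); im,d=ctrl.capture('side'); save('d2.png',cv2.resize(im[90:250,180:420],None,fx=3,fy=3))
E
```

```text
(no output)
```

View pics/d2.png

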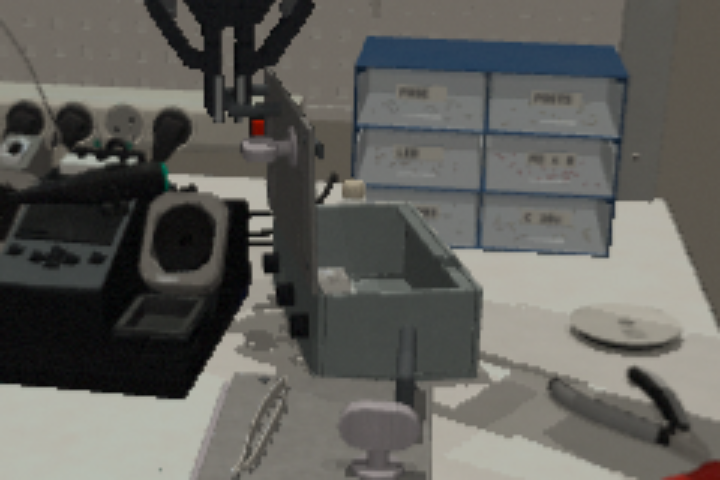

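The panel stands upright (edge near 290,230 in the crop) with the bar still held. Opening slightly, then going straight up.

>>> {"name": "send_rows", "arguments": {"rows": [[0.25,[0,0,0],[0,0,0]],[0.25,[0,0,0],[0,0,0]],[0.25,[0,0,0],[0,0,0]],[0.25,[0,0,0],[0,0,0]],[0.25,[0,0,-0.5],[0,0,0]],[0.25,[0,0,-1.5],[0,0,0]],[0.25,[0,0,-3],[0,0,0]],[0.25,[0,0,-5],[0,0,0]],[0.25,[0,0,-8],[0,0,0]],[0.25,[0,0,-11],[0,0,0]],[0.25,[0,0,-13],[0,0,0]],[0.25,[0,0,-13],[0,0,0]],[0.25,[0,0,-13],[0,0,0]]]}}

```text
clock: 13.35
tool_pos: [0.5867, -0.2111, 0.3004]
tcp_rot: [[-0.273, 0.962, 0.002], [0.962, 0.273, -0.001], [-0.001, 0.001, -1.0]]
force: [0.3, -0.5, -0.7]
grip_width: 0.253
finger_force: 0.0
```

```bash
python3 - <<'E'
from m import *
c,T=pose('side'); im,d=ctrl.capture('side'); a=cv2.resize(im[60:250,200:440],None,fx=1.6,fy=1.6)
P=cloud(c,T,d); A=np.radians(16.1);R=np.array([[np.cos(A),-np.sin(A)],[np.sin(A),np.cos(A)]])
L=(P[...,:2]-[.473,-.192])@R
m=(L[...,0]>.03)&(L[...,0]<.1)&(abs(L[...,1])<.108)&(P[...,2]>.08)&(P[...,2]<.188)&(d>0)
z=P[...,2][m];x=L[...,0][m];
for lo in np.arange(.08,.19,.02): k=(z>=lo)&(z<lo+.02); print(lo,k.sum(),np.percentile(x[k],[10,50,90]) if k.any() else '')
im,d=ctrl.capture('scene'); b=cv2.resize(im[120:360,150:450],None,fx=1.25,fy=1.25)
h=min(a.shape[0],b.shape[0]); save('end.png',np.hstack([a[:h],b[:h]])); print(ctrl.sense()['force'])
E
```

```text
0.08 141 [0.065  0.0656 0.0951]
0.1 115 [0.0659 0.0664 0.0668]
0.12000000000000001 93 [0.0668 0.0673 0.0678]
0.14 107 [0.0678 0.0685 0.0787]
0.16000000000000003 310 [0.0689 0.0767 0.0956]
0.18000000000000002 51 [0.0695 0.07   0.0703]
[-0.3861  0.5735 -0.1069]
```

View pics/end.png

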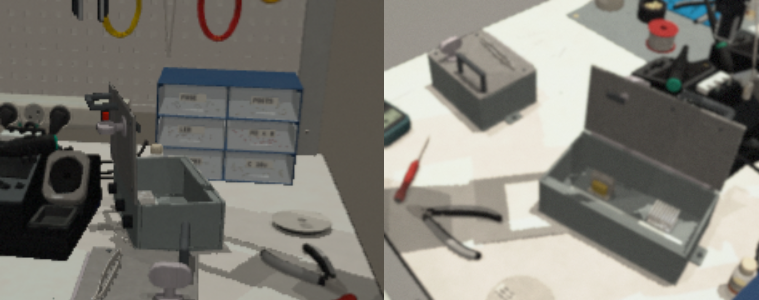

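The panel stands free at about 93° (slope 5 mm over 100 mm), and the gripper is clear of it. The narrow case is untouched.

```bash
python3 -c "
from cell import ctrl
print(ctrl.finish_job())"
```

```text
the job is handed in; nothing more can be done
None
```

The wide enclosure's key is turned a quarter-turn clockwise to its stop, its panel stands open by itself at about 93°, and the narrow enclosure's key was left alone; the job was handed in at about 13.5 s.

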